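Slide the amplifier board home and bolt it

ROBOT

A 6-joint arm with a two-finger parallel gripper is mounted at the origin on the work surface. World frame = base frame: x ahead of the robot, y to its left, z up, the work surface at z = 0. Lengths are in m, angles in rad, forces in N, time in s.
With the tool pointing down it reaches from about 0.275 to 0.725 m from the base axis. Payload 15.9 kg.
Tool frame: the origin (TCP) lies midway between the tips of the shut fingers; the grasp point (between the pads) lies 19 mm behind it; z points along the fingers, y is the line along which they close (so a half turn about z gives the same grasp; the last joint's range is limited). The gripper opens to 85 mm and grips with 20 to 120 N. Pads are 22 mm wide; open, the fingers measure 114 mm over their backs; the gripper's body (76 mm by 85 mm) begins 54 mm behind the grasp point. The pads swing forward as they close: fully open they stand 13 mm farther back than shut.
Start: joints at [-1.291, 0.213, -0.034, 1.323, 0, 1.571], TCP at [0.138, -0.481, 0.231] pointing down, gripper open.
Joint ranges: [-2.98, 2.98], [-0.74, 1.72], [-1.14, 1.35], [-2.1, 2.04], [-1.57, 1.44], [-3.14, 3.14]. Speed limits (rad/s): [1.89, 1.89, 2.39, 2.57, 3.14, 3.14].

INTERFACE

Orientations are given as a unit quaternion [x, y, z, w].
In Python, from rig import r gives the robot as it stands.
- The arm moves only by the tool carry_out, never from a script. Its argument "motion" is a list that holds one entry, the list of rows, each a list of 5 numbers: the opening, from -1 (shut) to 1 (fully open), then the shift along the tool's x, y, z in m, then the turn about the tool's z in degrees. A call has 1 to 20 rows; each row is the pose to reach, as a shift and turn from the pose commanded when the call began, along the tool's axes at that moment; what a row does not reach only later rows make up. A row lasts 1/8 s, in which the tool goes at most 62.5 mm and 10.7 degrees, less where a joint would pass 70% of its speed; a pose out of reach is approached as far as the arm can. A call with a gripper value outside its range is refused whole. The fingers move at their own pace and stop on an object; the grip force is fixed at half the most. Time passes only in rows, so rows that repeat a pose let the fingers close. It gives the time, the measured TCP pose, the force, the opening and the grip force at its end, in the units of the state.
- r.read_state(): the state, without advancing time (a new reading comes with each control period).
- r.capture(name): name is "scene" or "top" or "wrist"; returns the picture (384x512x3 uint8, red, green, blue); there is no depth.
- r.camera_model(name): a dict with "K" (3x3 intrinsics, pixels), "position" and "orientation" of the camera in the world. Camera axes: x right, y down, z forward; pixel columns grow to the right and rows downward; lengths in m; the calibration is good to about 2 mm. A picture is of the moment at which its call begins: read the wrist's pose just before it. camera_model takes no time and is no camera call; for the wrist camera it gives the pose at the moment of the call.
- r.close_job(): hands the job in; it is judged then, once.
The state is a dict: "clock": time; "qpos": joint angles; "joint_velocities": joint speeds; "tau": joint torques, N m; "eef_pos": TCP position; "eef_rot": TCP orientation; "force": force on the tool from outside, world axes, zero at the start; "wrist_torque": the same for the moment, N m; "gripper_width": finger opening in m; "gripper_force": force on a finger pad.
Only numpy, scipy, OpenCV 4.12 (cv2) and the standard library are available. Lean on these libraries where they do the work, as an engineer would, in place of code of your own. Each camera call takes 0.05 s, during which the arm holds its last target. There are 200 camera calls.

TASK

On the bench stands an open amplifier chassis whose circuit board, on its metal carrier plate, lies on the two rails inside but has not been slid home. With the fingertips push the board by its heat sink along the rails towards the chassis's front panel until you feel it drop into its locating notches; then push the little steel bolt on the chassis wall fully across, over the edge of the plate, and leave it so. Only push: do not lift or tip the board, do not move the bolt before the board has dropped, and leave the other things on the bench alone.

Things in the scene. Friction and masses are not known exactly. Their poses are not given: they have to be found in the camera images.
- chassis: Black open amplifier chassis, fixed, 215 (x) by 380 (y) mm. Origin on the bench under its middle, z up. Rails run along y at both side walls (x = +-58 to +-86 mm), tops at z = 70 mm. +y: to the front panel (inner face y = 170, 94 high, two knobs outside). Rear end (y = -200) open above z = 70. Side walls 14 mm thick, 86 mm high, guide the plate with 2 mm play each side. Parts inside under z = 47.
- home (a point): Point fixed to the chassis, at x 0, y +60, z 64 mm in its frame (axes alike): where the board's origin lies once dropped home, with about 2.5 mm of play either way along y. The rails' four notches are 6 mm deep and 17 mm long; no foot meets a notch before home.
- board: Circuit board on a loose aluminium carrier plate, 0.35-0.7 kg, 168 (x) by 150 (y) mm, axes as the chassis. Origin: its middle, at the level of the soles of its feet (10 mm high, plate above, 4 mm thick). Starts 65-140 mm short of home with origin z = 70 mm; at home it drops to z = 64 and the notch ends stop it. Shot past fast it can skip them. Parts stand to 46 mm above origin. Slides at 1-8 N.
- heatsink (a point): On the board: middle of the flat rear face of its dark finned heat sink, the face to push on. It looks to the board's -y, is 100 mm wide (x) and 32 mm high (16 mm below to 16 mm above this point), flush with the plate's rear edge, 75 mm behind the board's origin and 30 mm above it.
- bolt (a joint): Steel slide bolt on the chassis wall on its -x side (the robot's side). Value in m: about 0 drawn back, 0.024 fully across (end stop). Slides along the chassis's +x, inwards over the plate's edge, against 1.5 N of friction and light damping; stays where left. Its tongue (18 mm wide, 5 mm thick, underside at z = 81 mm) clears the plate only when the board has dropped.
- bolt_post (a point): Top centre of the bolt's round upright post, 12 mm in diameter, from z = 86 to 117 mm above the bench. Push it along the chassis's +x. Drawn back it lies about 113 mm from the chassis's middle along -x, at y = +90 mm. The tongue (top z = 86) reaches 12 mm further out behind it; the fixed bracket below (top z = 79) reaches to x = -132 mm.
- flux_bottle: White plastic bottle, 48 mm diameter, 110 mm high, standing; origin under its middle. Leave alone.
- screwdriver: Screwdriver lying on the bench. Leave alone.
- screw_bin: Small open blue parts bin, 100 by 70 by 45 mm, origin under its middle. Leave alone.
- timer: Flat round white timer, 60 mm diameter, 16 mm high, origin under its middle. Leave alone.
Mind the look-alikes: they are no part of the job. Several things have the shape of the board; the one meant has the colours described above.

How it is judged:
By the outcome, as a careful person would: the job done as asked, in the order asked, and still so for the second after the job is handed in, with the robot touching nothing.
It also fails if it takes over 51 s, if anything falls off the work surface, if the arm or the gripper's body presses on something with over 40 N, if the wrist force passes 120 N, or if a joint passes its speed limit or range.

## Working session

There is one attempt and no reset: what is moved stays moved. The work goes in short steps, Python scripts to look and compute and a tool call to move; the robot and the scene stay as the last step left them, time stands still between calls to the robot, and variables do not carry over. Pictures are saved under pics/ and viewed, at most 10 in all, crops included, and the job is handed in when it is done.

Besides the shell and the picture viewer there is one more tool, called after "Call:" in YAML: its name, and indented under it one key for each argument. carry_out: Moves the arm, as the interface text tells. Its arguments: {"type":"object","properties":{"motion":{"type":"array"}},"required":["motion"]}

```bash
mkdir -p pics
python3 - <<'E'
from rig import r
import cv2,json
for n in("scene","top"):
    im=r.capture(n); cv2.imwrite(f"pics/{n}0.png",im[:,:,::-1])
    m=r.camera_model(n); print(n,m)
    cv2.imwrite(f"pics/{n}0b.png",cv2.resize(im[:,:,::-1],(800,600),interpolation=cv2.INTER_CUBIC))
print(r.read_state())
E
```

```text
scene {'K': array([[452.71893636,   0.        , 244.75056023],
       [  0.        , 452.71893636, 191.07849011],
       [  0.        ,   0.        ,   1.        ]]), 'position': array([ 1.32427659, -0.0191294 ,  1.10519796]), 'orientation': array([ 0.67539518,  0.65715607, -0.23191373, -0.24125355])}
top {'K': array([[379.14216863,   0.        , 259.74839983],
       [  0.        , 379.14216863, 189.99971896],
       [  0.        ,   0.        ,   1.        ]]), 'position': array([ 0.32176166, -0.01125106,  1.12624446]), 'orientation': array([-0.69463809,  0.71399345, -0.05499823,  0.06831154])}
{'clock': 0.1, 'qpos': array([-1.29099924e+00,  2.13334200e-01, -3.49631569e-02,  1.32350744e+00,
       -1.48582194e-05,  1.57078092e+00]), 'joint_velocities': array([ 4.53581349e-04, -1.78772583e-03,  1.44092714e-03,  1.97724051e-03,
        1.40151524e-03,  3.37775808e-06]), 'tau': array([ 5.45169787e-04, -6.87239885e+01,  4.87811208e+01,  1.20071182e-02,
        9.71668169e-05,  7.69911878e-06]), 'eef_pos': array([ 0.13799356, -0.48027077,  0.23086521]), 'eef_rot': array([ 9.90228947e-01,  1.39450269e-01, -7.76648242e-05, -4.98275284e-04]), 'force': array([-0.38000897, -0.1280721 , -0.83866819]), 'wrist_torque': array([-0.03144831,  0.00142593, -0.03318118]), 'gripper_force': 0.0, 'gripper_width': 0.08514891129982428}
```

View pics/top0b.png

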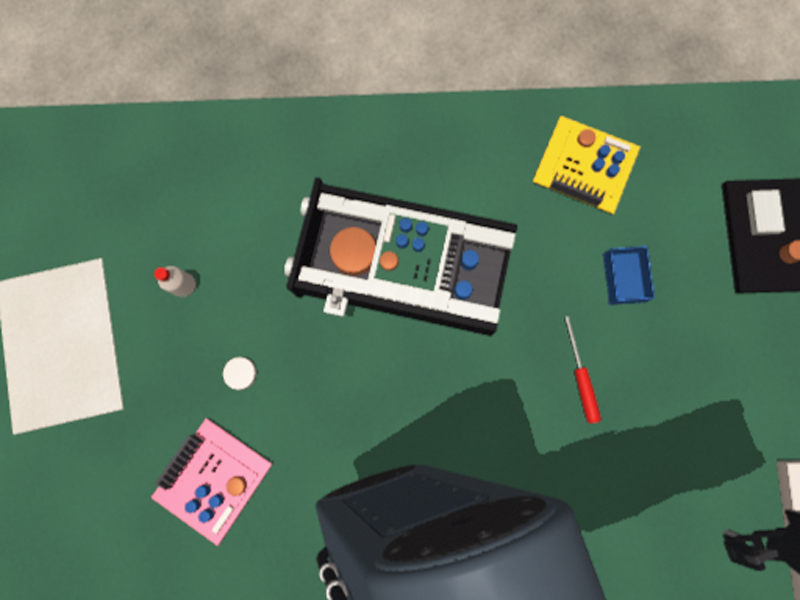

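View pics/scene0b.png

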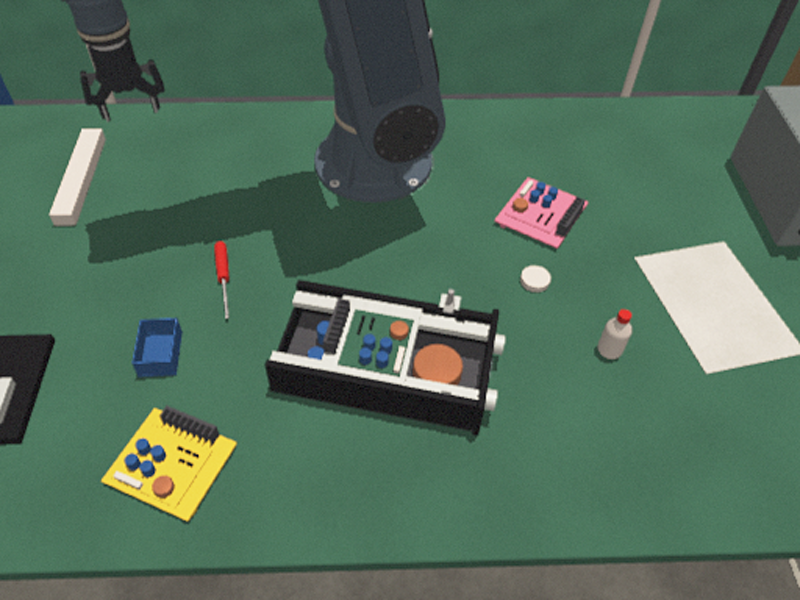

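The top view shows three board-like things: a green board on a bright plate in the chassis (415,250), a yellow one on the bench (587,165) and a pink one on the bench (212,480). I choose the green one in the chassis, with its heat sink at (452,262) and its front panel with knobs at the left. The bolt is at (337,300). A close crop will check the choice.

Run:
```python
import cv2
im=cv2.imread("pics/top0.png")
cv2.imwrite("pics/c1.png",cv2.resize(im[105:220,180:340],(800,575),interpolation=cv2.INTER_CUBIC))
im=cv2.imread("pics/scene0.png")
cv2.imwrite("pics/c2.png",cv2.resize(im[175:285,165:325],(800,550),interpolation=cv2.INTER_CUBIC))
```

```text
(no output)
```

View pics/c1.png

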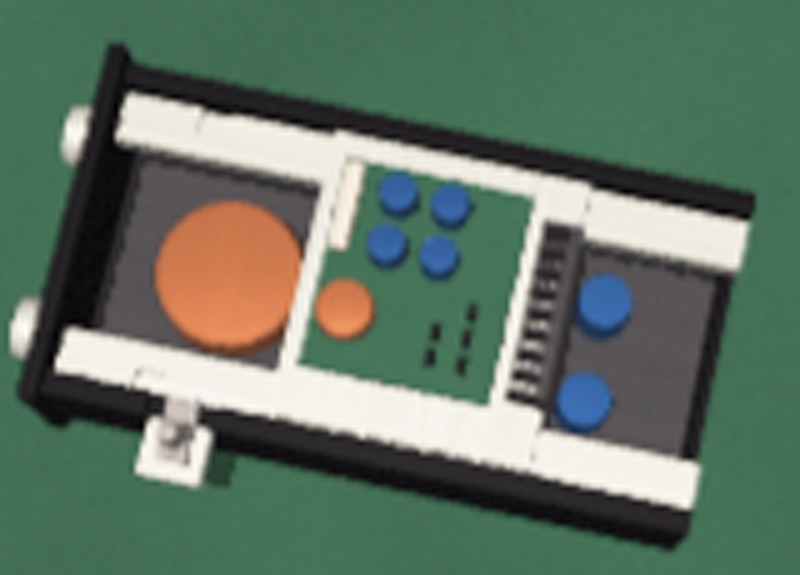

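View pics/c2.png

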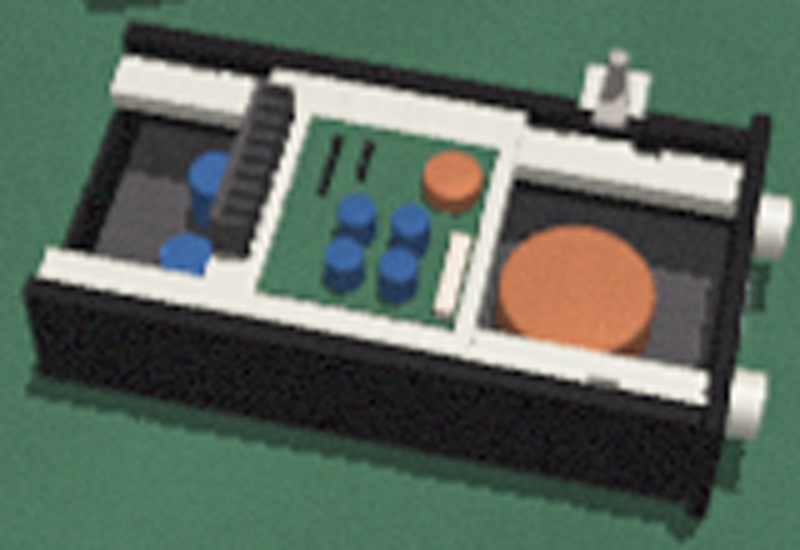

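The crop confirms the choice: the green board on its plate in the chassis. In c1 the heat sink's rear top edge runs from about (585,228) to (552,412), and the post is at about (173,432). In c2 the post top is at (619,52). Next I fit the chassis pose.

```bash
cat > h.py <<'E'
import numpy as np
from scipy.spatial.transform import Rotation as R
def proj(m,P):
    q=(np.atleast_2d(P)-m["position"])@R.from_quat(m["orientation"]).as_matrix()
    return q[:,:2]/q[:,2:]*m["K"][0,0]+m["K"][:2,2]
def C(p,P):  # chassis->world
    P=np.atleast_2d(P).astype(float)/1000; c,s=np.cos(p[2]),np.sin(p[2])
    return np.c_[p[0]+c*P[:,0]-s*P[:,1],p[1]+s*P[:,0]+c*P[:,1],P[:,2]]
E
python3 - <<'E'
from rig import r
from h import *
from scipy.optimize import least_squares
# chassis pts: (cam, u,v, P, onboard)
D=[("top",738,270,(58,-200,70),0),("top",700,463,(-58,-200,70),0),("top",118,143,(58,170,70),0),("top",70,328,(-58,170,70),0),
("top",754,195,(100,-200,86),0),
("scene",770,118,(-107.5,180,94),0),("scene",28,290,(100,-200,86),0),("scene",128,24,(-100,-200,86),0),
("top",590,185,(84,-75,84),1),("top",535,465,(-84,-75,84),1),("top",338,132,(84,75,84),1),
("scene",527,115,(-84,75,84),1),("scene",470,345,(84,75,84),1),("scene",272,70,(-84,-75,84),1),
("scene",619,52,(-113,90,117),0),("top",172,428,(-113,90,115),0)]
M={n:r.camera_model(n) for n in("top","scene")}; off={"top":(180,105),"scene":(165,175)}
def f(p):
    o=[]
    for n,u,v,P,b in D:
        P=np.array(P,float)
        if b:P[1]+=p[3]*1000
        o.append(proj(M[n],C(p,P))[0]-(np.array([u,v])/5+off[n]))
    return np.ravel(o)
s=least_squares(f,[.45,.05,-.2,-.05],loss="soft_l1"); print(s.x); print(np.round(f(s.x).reshape(-1,2),1))
p=s.x
print("origin board short of home mm",60-p[3]*1000)
for nm,P in dict(hs=(0,p[3]*1e3-75,100),home_hs=(0,-15,94),post=(-113,90,117)).items(): print(nm,C(p,P))
E
```

```text
[ 0.58782235  0.01764909 -0.24978497 -0.0319647 ]
[[ 0.1 -0.7]
 [-0.2 -0.2]
 [-0.8 -1.9]
 [-1.2 -1.1]
 [ 0.7 -1.1]
 [-0.3 -2.1]
 [-2.  -0.4]
 [-0.2 -2. ]
 [ 0.1 -0.4]
 [-1.3  0.4]
 [-0.7 -0.7]
 [-0.6 -1.4]
 [-0.9  1. ]
 [-0.  -1.3]
 [-0.4 -0.9]
 [-1.5  0.7]]
origin board short of home mm 91.96469866113642
hs [[ 0.56138114 -0.08599602  0.1       ]]
home_hs [[0.58411441 0.00311461 0.094     ]]
post [[0.50057684 0.1327891  0.117     ]]
```

```bash
cat >> h.py <<'E'
p=np.array([0.58782235,0.01764909,-0.24978497])
def shift(st,P):  # chassis mm target -> tool shift, turn to make tool x = chassis +y
    T=R.from_quat(st["eef_rot"]).as_matrix(); w=C(p,P)[0]
    a=p[2]+np.pi/2-np.arctan2(T[1,0],T[0,0])
    return np.round((w-st["eef_pos"])@T,4),round(-np.degrees(a),1)
def inch(st):
    d=st["eef_pos"]*1000-C(p,[0,0,0])[0]*1000; c,s=np.cos(p[2]),np.sin(p[2])
    return np.round([c*d[0]+s*d[1],-s*d[0]+c*d[1],d[2]],1)
E
python3 -c "
from rig import r
from h import *
st=r.read_state();print(shift(st,(0,-142,190)),inch(st))"
```

```text
(array([ 0.4981, -0.2317,  0.0411]), np.float64(-59.7)) [-312.8 -593.7  230.9]
```

Call:
carry_out:
  motion:
    - [[0, 0.04, -0.0185, 0, -5], [0, 0.08, -0.037, 0, -10], [0, 0.12, -0.0555, 0, -15], [0, 0.16, -0.074, 0, -20], [0, 0.2, -0.0925, 0, -25], [0, 0.24, -0.111, 0, -30], [0, 0.28, -0.13, 0, -35], [0, 0.32, -0.148, 0, -40], [0, 0.36, -0.167, 0, -45], [0, 0.4, -0.185, 0, -50], [0, 0.44, -0.204, 0.02, -55], [0, 0.48, -0.222, 0.03, -59.7], [0, 0.498, -0.232, 0.041, -59.7], [0, 0.498, -0.232, 0.041, -59.7], [0, 0.498, -0.232, 0.041, -59.7], [0, 0.498, -0.232, 0.041, -59.7]]

```text
clock: 2.1
eef_pos: [0.5522, -0.1209, 0.1909]
eef_rot: [0.79, 0.613, 0.0, 0.0]
force: [-0.0, -1.2, 0.1]
gripper_width: 0.0423
gripper_force: 0.0
```

Run:
```python
from rig import r
from h import *
import cv2
st=r.read_state();print(st["clock"],shift(st,(0,-142,88)),inch(st),st["gripper_width"],st["force"])
a=r.capture("top")[80:240,150:370];b=r.capture("wrist")
cv2.imwrite("pics/d.png",np.hstack([cv2.resize(a,(400,300)),cv2.resize(b,(400,300))])[:,:,::-1])
m=r.camera_model("wrist")
for nm,P in dict(hsface_top_l=(-50,-107,116),hs_top_r=(50,-107,116),railL=(-58,-200,70),post=(-113,90,117)).items(): print(nm,proj(m,C(p,P))*[400/512,300/384])
```

```text
2.1 (array([0.0011, 0.0002, 0.1029]), np.float64(-0.0)) [  -0.2 -143.1  190.9] 0.04234072950433388 [-0.00536836 -1.15929225  0.12762543]
hsface_top_l [[140.72657868 127.95639496]]
hs_top_r [[246.57245407 127.86516025]]
railL [[147.47498467 195.86282702]]
post [[  32.14422999 -150.20775723]]
```

View pics/d.png

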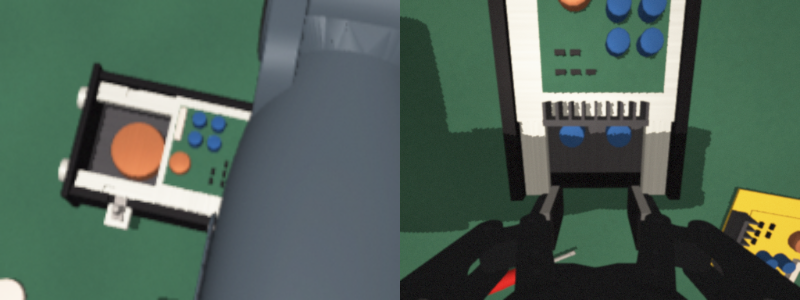

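The wrist view shows the heat sink's rear top edge at (143–247,125). My fit predicts (141–247,128), so the alignment is good. Next I descend and approach.

Call:
carry_out:
  motion:
    - [[0, 0, 0, 0.035, 0], [0, 0, 0, 0.07, 0], [0, 0, 0, 0.095, 0], [0, 0, 0, 0.104, 0], [0, 0, 0, 0.104, 0], [0, 0.01, 0, 0.104, 0], [0, 0.015, 0, 0.104, 0], [0, 0.02, 0, 0.104, 0], [0, 0.024, 0, 0.104, 0], [0, 0.028, 0, 0.104, 0], [0, 0.032, 0, 0.104, 0], [0, 0.036, 0, 0.104, 0], [0, 0.04, 0, 0.104, 0], [0, 0.04, 0, 0.104, 0]]

```text
clock: 3.95
eef_pos: [0.5626, -0.0807, 0.0862]
eef_rot: [0.789, 0.614, 0.0, -0.0]
force: [-0.5, -0.1, -0.6]
gripper_width: 0.0431
gripper_force: 0.0
```

```bash
python3 -c "
from rig import r
from h import *
st=r.read_state();print(st['clock'],inch(st),st['force'])"
```

```text
3.95 [  -0.2 -101.5   86.2] [-0.48954751 -0.08066624 -0.59682331]
```

Call:
carry_out:
  motion:
    - [[0, 0.004, 0, 0, 0], [0, 0.008, 0, 0, 0], [0, 0.012, 0, 0, 0], [0, 0.016, 0, 0, 0], [0, 0.02, 0, 0, 0], [0, 0.024, 0, 0, 0], [0, 0.028, 0, 0, 0], [0, 0.032, 0, 0, 0], [0, 0.036, 0, 0, 0], [0, 0.04, 0, 0, 0]]

```text
clock: 5.2
eef_pos: [0.5724, -0.0422, 0.0863]
eef_rot: [0.789, 0.614, 0.0, -0.0]
force: [0.3, -2.0, -1.3]
gripper_width: 0.0426
gripper_force: 1.0
```

Run:
```python
from rig import r
from h import *
import cv2
st=r.read_state();print(st["clock"],inch(st),st["force"])
a=r.capture("scene")[165:295,155:335];b=r.capture("wrist")
cv2.imwrite("pics/e.png",np.hstack([cv2.resize(a,(415,300)),cv2.resize(b,(385,300))])[:,:,::-1])
```

```text
5.2 [ -0.1 -61.8  86.3] [ 0.33802699 -1.97742144 -1.32911376]
```

View pics/e.png

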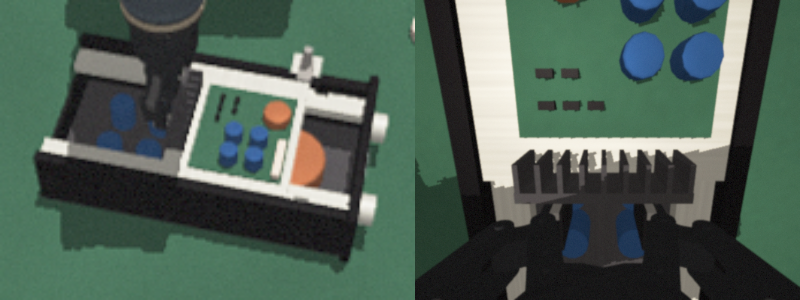

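The fingers are on the heat sink and the board is sliding squarely at about 2 N. TCP y is -62 and home should be near -26.

Call:
carry_out:
  motion:
    - [[0, 0.004, 0, 0, 0], [0, 0.008, 0, 0, 0], [0, 0.012, 0, 0, 0], [0, 0.015, 0, 0, 0], [0, 0.018, 0, 0, 0], [0, 0.02, 0, 0, 0], [0, 0.022, 0, 0, 0], [0, 0.024, 0, 0, 0], [0, 0.026, 0, 0, 0], [0, 0.028, 0, 0, 0]]

```text
clock: 6.55
eef_pos: [0.5793, -0.0153, 0.0863]
eef_rot: [0.789, 0.614, 0.0, 0.0]
force: [-0.6, -3.5, 2.3]
gripper_width: 0.0429
gripper_force: 2.1
```

Call:
carry_out:
  motion:
    - [[0, 0.002, 0, 0, 0], [0, 0.004, 0, 0, 0], [0, 0.006, 0, 0, 0]]

```text
clock: 6.92
eef_pos: [0.5807, -0.0093, 0.0862]
eef_rot: [0.789, 0.614, 0.0, -0.0]
force: [0.2, 1.0, 0.2]
gripper_width: 0.0426
gripper_force: 0.0
```

Call:
carry_out:
  motion:
    - [[0, 0.002, 0, 0, 0], [0, 0.003, 0, 0, 0], [0, 0.004, 0, 0, 0]]

```text
clock: 7.3
eef_pos: [0.5816, -0.0056, 0.0862]
eef_rot: [0.789, 0.614, -0.0, -0.0]
force: [-0.7, -2.5, -1.5]
gripper_width: 0.0425
gripper_force: 1.2
```

Call:
carry_out:
  motion:
    - [[0, 0.001, 0, 0, 0], [0, 0.002, 0, 0, 0]]

```text
clock: 7.55
eef_pos: [0.582, -0.0045, 0.0862]
eef_rot: [0.79, 0.614, -0.001, 0.0]
force: [-2.1, -13.7, 0.8]
gripper_width: 0.0427
gripper_force: 6.5
```

Call:
carry_out:
  motion:
    - [[0, 0.001, 0, 0, 0], [0, 0.002, 0, 0, 0]]

```text
clock: 7.8
eef_pos: [0.582, -0.0044, 0.0862]
eef_rot: [0.79, 0.613, -0.002, 0.002]
force: [-7.1, -26.6, 4.0]
gripper_width: 0.0427
gripper_force: 13.9
```

Run:
```python
from rig import r
from h import *
import cv2
st=r.read_state();print(st["clock"],inch(st),st["force"])
b=r.capture("wrist");cv2.imwrite("pics/f.png",b[:,:,::-1])
s=r.capture("scene")[165:295,155:335]
cv2.imwrite("pics/g.png",np.hstack([cv2.resize(s,(415,300)),cv2.resize(b,(385,300))])[:,:,::-1])
```

```text
7.8 [ -0.2 -22.8  86.2] [ -7.05675085 -26.6395249    4.02495111]
```

View pics/g.png

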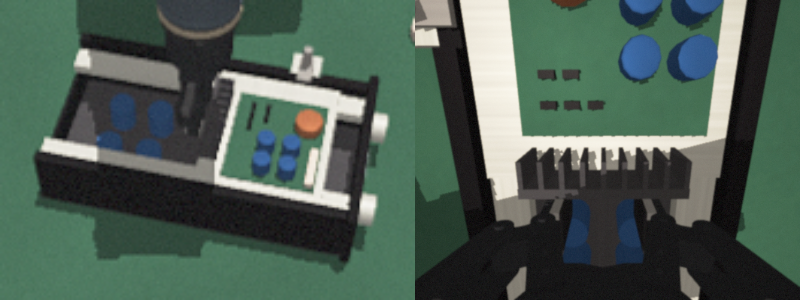

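The board hit the notch end at 26 N, and its heat sink now appears about 5% smaller, i.e. lower. It has dropped. Now I back off, rise, shut the fingers and go outside the post.

Call:
carry_out:
  motion:
    - [[0, -0.01, 0, 0, 0], [0, -0.025, 0, 0, 0], [0, -0.025, 0, 0, 0], [0, -0.025, 0, -0.05, 0], [-1, -0.025, 0, -0.1, 0], [-1, 0.0, -0.03, -0.1, 0], [-1, 0.03, -0.07, -0.1, 0], [-1, 0.06, -0.11, -0.1, 0], [-1, 0.09, -0.14, -0.1, 0], [-1, 0.11, -0.155, -0.1, 0], [-1, 0.11, -0.155, -0.1, 0], [-1, 0.11, -0.155, -0.1, 0], [-1, 0.11, -0.155, -0.1, 0]]

```text
clock: 9.52
eef_pos: [0.4599, 0.1424, 0.1862]
eef_rot: [0.79, 0.613, -0.0, 0.0]
force: [0.1, 0.5, 0.3]
gripper_width: -0.0
gripper_force: 0.0
```

Run:
```python
from rig import r
from h import *
import cv2
st=r.read_state();print(st["clock"],inch(st),st["force"],st["gripper_width"],shift(st,(-155,90,98)))
b=r.capture("wrist");s=r.capture("scene")[165:295,155:335]
cv2.imwrite("pics/k.png",np.hstack([cv2.resize(s,(400,300)),cv2.resize(b,(400,300))])[:,:,::-1])
m=r.camera_model("wrist")
sc=np.array([400/512,300/384])
for z in (64,70): print(z,proj(m,C(p,[(-84,-15,z+14),(-84,135,z+14),(-50,-15,z+46),(50,-15,z+46)]))*sc)
print(proj(m,C(p,(-113,90,117)))*sc)
```

```text
9.525 [-154.7   89.3  186.2] [0.13889308 0.52396192 0.2812013 ] -4.223794196146893e-05 (array([ 0.0007, -0.0003,  0.0882]), np.float64(-0.0))
64 [[250.54697154 234.57581391]
 [259.85713272 113.54257748]
 [287.48558007 251.92790863]
 [376.73723256 251.84785674]]
70 [[251.67294874 237.54881512]
 [261.3985943  114.1581347 ]
 [289.58503092 255.65349298]
 [380.85897595 255.57060549]]
[[237.02973989 165.05909295]]
```

View pics/k.png

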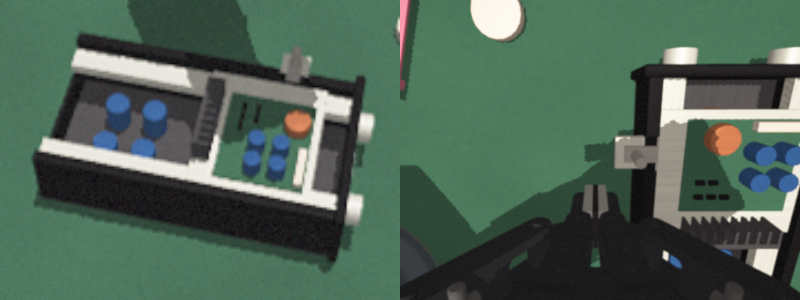

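Run:
```python
from rig import r
from h import *
import cv2
b=r.capture("wrist");m=r.camera_model("wrist")
c=b[150:350,270:512]; c=cv2.resize(c,None,fx=3,fy=3,interpolation=cv2.INTER_CUBIC)[:600,:]
def mk(P,col):
    for q in (proj(m,C(p,P))-[270,150])*3: cv2.drawMarker(c,(int(q[0]),int(q[1])),col,cv2.MARKER_CROSS,10,1)
mk([(-113,90,117),(-107.5,170,94)],(255,0,0))
mk([(-50,-15,110),(50,-15,110),(-84,-15,78),(-84,135,78),(-50,-15,78)],(255,255,0))
cv2.imwrite("pics/l.png",c[:,:,::-1])
```

```text
(no output)
```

View pics/l.png

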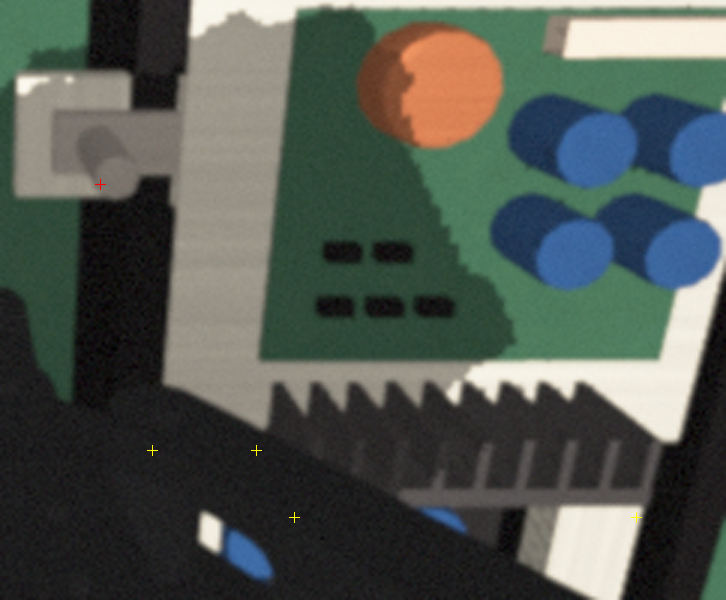

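The crop shows the post top at (119,178), about 4 mm from my prediction in +x. The bolt is still drawn back and the plate is level. Next I descend and push along chassis +x.

Call:
carry_out:
  motion:
    - [[-1, 0.003, 0, 0.035, 0], [-1, 0.003, 0, 0.07, 0], [-1, 0.003, 0, 0.088, 0], [-1, 0.003, 0, 0.088, 0], [-1, 0.003, 0.005, 0.088, 0], [-1, 0.003, 0.01, 0.088, 0], [-1, 0.003, 0.015, 0.088, 0], [-1, 0.003, 0.02, 0.088, 0], [-1, 0.003, 0.023, 0.088, 0], [-1, 0.003, 0.026, 0.088, 0], [-1, 0.003, 0.029, 0.088, 0], [-1, 0.003, 0.032, 0.088, 0]]

```text
clock: 11.18
eef_pos: [0.4914, 0.138, 0.0983]
eef_rot: [0.789, 0.614, -0.0, -0.0]
force: [-1.5, 0.6, 0.0]
gripper_width: 0.0001
gripper_force: 0.9
```

Call:
carry_out:
  motion:
    - [[-1, 0, 0.002, 0, 0], [-1, 0, 0.004, 0, 0], [-1, 0, 0.006, 0, 0], [-1, 0, 0.008, 0, 0]]

```text
clock: 11.68
eef_pos: [0.4992, 0.136, 0.0983]
eef_rot: [0.789, 0.614, -0.0, -0.0]
force: [-1.7, 0.4, 0.5]
gripper_width: 0.0001
gripper_force: 0.8
```

Call:
carry_out:
  motion:
    - [[-1, 0, 0.002, 0, 0], [-1, 0, 0.004, 0, 0], [-1, 0, 0.006, 0, 0]]

```text
clock: 12.05
eef_pos: [0.5051, 0.1345, 0.0983]
eef_rot: [0.789, 0.614, -0.0, -0.0]
force: [-1.1, 0.7, 0.8]
gripper_width: -0.0003
gripper_force: 0.8
```

Call:
carry_out:
  motion:
    - [[-1, 0, 0.002, 0, 0], [-1, 0, 0.004, 0, 0]]

```text
clock: 12.3
eef_pos: [0.5063, 0.1341, 0.098]
eef_rot: [0.789, 0.614, -0.001, -0.002]
force: [-27.5, 8.1, 18.0]
gripper_width: -0.0002
gripper_force: 14.7
```

Call:
carry_out:
  motion:
    - [[-1, 0, 0.0015, 0, 0], [-1, 0, 0.003, 0, 0]]

```text
clock: 12.55
eef_pos: [0.5068, 0.134, 0.0978]
eef_rot: [0.789, 0.614, -0.003, -0.004]
force: [-44.0, 12.3, 29.8]
gripper_width: 0.0
gripper_force: 23.7
```

The end stop shows at about 28–44 N. I back away and check.

Call:
carry_out:
  motion:
    - [[-1, 0, -0.01, 0, 0], [-1, 0, -0.03, 0, 0], [-1, 0, -0.045, -0.01, 0], [-1, 0, -0.045, -0.06, 0], [-1, 0, -0.045, -0.09, 0], [-1, 0, -0.045, -0.09, 0]]

```text
clock: 13.3
eef_pos: [0.4695, 0.1444, 0.1912]
eef_rot: [0.789, 0.614, 0.002, 0.001]
force: [0.4, -0.2, -0.7]
gripper_width: 0.0003
gripper_force: 0.0
```

Run:
```python
from rig import r
from h import *
import cv2
st=r.read_state();print(st["clock"],inch(st),st["force"])
b=r.capture("wrist");m=r.camera_model("wrist")
c=cv2.resize(b[130:330,270:512],None,fx=3,fy=3,interpolation=cv2.INTER_CUBIC)[:600,:]
for k in(-113,-89):
    q=(proj(m,C(p,[k,90,117]))[0]-[270,130])*3; print(k,q)
cv2.imwrite("pics/n.png",c[:,:,::-1])
```

```text
13.3 [-146.    93.6  191.2] [ 0.41752642 -0.18755309 -0.69310539]
-113 [ 64.34281616 254.43627409]
-89 [158.01657805 254.39624866]
```

View pics/n.png

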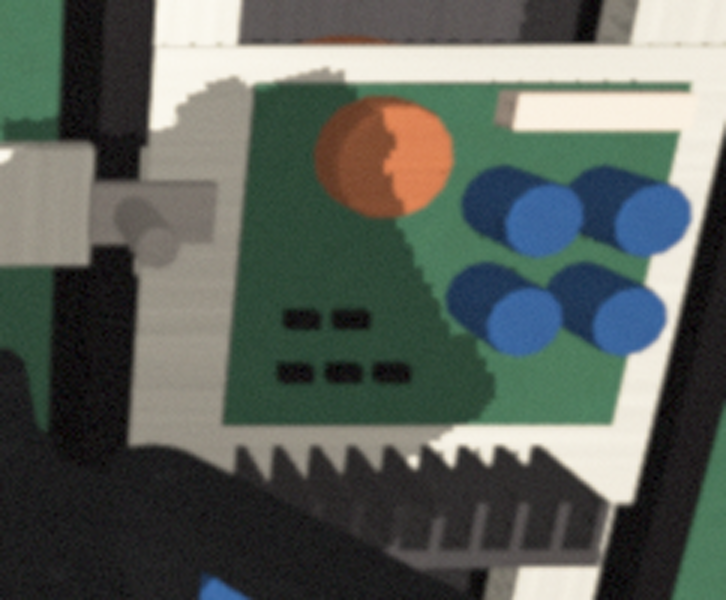

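The post moved from (119,178) to (155,243). The tongue now lies about 20 mm over the plate edge, its rear end is flush with the chassis wall, and the push met a hard stop. The arm is clear of everything.

```bash
python3 -c "
from rig import r
print(r.close_job())"
```

```text
the job is handed in; nothing more can be done
None
```

The board is home in its notches, the bolt is pushed across the plate edge to its end stop, and the job was handed in at about 13.4 s with the arm clear; no verdict came back.

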